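Find the branded jewellery case and dispatch it

TASK

Using only the fingertips, look under the two wooden cases, left one first: push its front until its back foot stops against the low fence and the front edge swings up well past 45 degrees, hold it there a moment, let it gently down flat, then do the same with the right one. Push the one with the maker's brand underneath along the fence and fully home into the dispatch bay, the recess in the middle; leave the other lying flat in front of its own half of the fence. Never lift a case, tip it right over or let it drop, and leave the small things around undisturbed.

Things in the scene. Friction and masses are not known exactly. Their poses are not given: they have to be found in the camera images.
- case_branded: closed dark wooden jewellery case with a paler inlaid lid, 120 (x, depth) x 104 (y) x 50 mm (z), 0.3 to 0.55 kg, too wide to grasp; origin at the centre of its underside, x from the brass clasp (front, robot's side) to the hinges (back). This one has the maker's brand, a gem in a ring 62 mm across, burnt into its pale underside. Starts before the left or the right half of the fence, 5 to 20 mm from it.
- case_plain: closed dark wooden jewellery case with a paler inlaid lid, 120 (x, depth) x 104 (y) x 50 mm (z), 0.3 to 0.55 kg, too wide to grasp; origin at the centre of its underside, x from the brass clasp (front, robot's side) to the hinges (back). Underside bare. Starts before the other half of the fence.
- case_branded_back (a point): branded case: middle of the lower back edge, 60 mm from its origin along +x. Pushed away from the robot on its front (about 30 mm up, two fingers 40 mm apart or one in the middle) the case slides (under 5 N) until this edge meets the fence, then tips about it; let go, it falls back flat from less than about 65 degrees and topples beyond
- case_plain_back (a point): the same point of the unbranded case, which behaves alike. When tipping, the front face rises with the swing: fingers pressing with 10 to 15 N that follow its arc about the back edge stay where they are on the face (lacquered wood, friction about 0.6); fingers that only push level jam, and with little force they slip up over the lid
- case_branded_front (a point): branded case: middle of the lower front edge, 60 mm from its origin along -x; at bench height when flat, 92 mm up at a tilt of 50 degrees. As the case tips, the back edge slides up to 12 mm back from the fence, since the back face leans over the fence's top edge
- case_plain_front (a point): the same point of the unbranded case
- fence: fixed fence of wooden battens 8 mm high and 20 mm deep, 500 mm long. Origin at bench height in the middle of its front line; x away from the robot, y to the left along it. Its front face is x = 0 for y from 70 to 250 mm and from -70 to -250 mm. The dispatch bay lies in the gap between
- bay_back (a point): middle of the face of the bay's back rail, at bench height, 70 mm behind the fence line; axes as the fence's. The bay is a recess open to the robot, 120 mm wide, its mouth bevelled to 140 mm, with sides 8 mm high; a case goes in with 8 mm to spare each side and, when home, stands 50 mm out in front of the fence line
- small_pot1: clear round screw pot, 47 mm across, 16 mm high; origin at the centre of its underside; bystander, to be left alone
- small_pot2: clear round screw pot, 41 mm across, 22 mm high; origin at the centre of its underside; bystander, to be left alone
- brass_ingot: small cast brass stick, 9 x 48 x 8 mm; origin at the centre of its underside; bystander, to be left alone
- plaster_lump: off-white plaster crumb, 25 x 36 x 14 mm; origin at the centre of its underside; bystander, to be left alone
- ring_clamp: wooden ring clamp, 22 x 120 x 22 mm; origin at the centre of its underside; bystander, to be left alone
- tweezers: cross-lock tweezers with red sleeves, 19 x 150 x 9 mm; origin at the centre of its underside; bystander, to be left alone
- flux_cup: small dark cup, 28 mm across, 17 mm high; origin at the centre of its underside; bystander, to be left alone

How it is judged (in metres and radians):
On the way, in this order (a step that is already met when the one before it is completed fails the run):
1. the left case is tipped up by its front edge past 45 degrees (front edge at least 77 mm up, back edge still at the bench) while the right one lies flat (((y of case_branded in the frame of fence above 0.05 m and height (world z) of case_branded_front above 0.077 m and height (world z) of case_branded_back below 0.025 m and angle between case_plain's own z axis and vertical below 0.05 rad) or (y of case_plain in the frame of fence above 0.05 m and height (world z) of case_plain_front above 0.077 m and height (world z) of case_plain_back below 0.025 m and angle between case_branded's own z axis and vertical below 0.05 rad))), for 0.3 s.
2. then the right case is tipped up in the same way, with the left one lying flat again (((y of case_branded in the frame of fence below -0.05 m and height (world z) of case_branded_front above 0.077 m and height (world z) of case_branded_back below 0.025 m and angle between case_plain's own z axis and vertical below 0.05 rad) or (y of case_plain in the frame of fence below -0.05 m and height (world z) of case_plain_front above 0.077 m and height (world z) of case_plain_back below 0.025 m and angle between case_branded's own z axis and vertical below 0.05 rad))), for 0.3 s.
At the end, for the whole second after the job is handed in: Branded case flat in the bay, back edge within 8 mm of the bay's back rail, square within 8 degrees; other case flat before its own half of the fence (centre 45 to 140 mm before the fence line, at least 112 mm beside the middle); both at rest (x of case_branded_back in the frame of fence above 0.062 m and y of case_branded in the frame of fence between -0.013 and 0.013 m and angle between the x axis of case_branded and the x axis of fence, either way round below 0.14 rad and angle between each of case_branded, case_plain's own z axis and vertical below 0.04 rad and linear speed of each of case_branded, case_plain below 0.01 m/s and angular speed of each of case_branded, case_plain below 0.05 rad/s and x of case_plain in the frame of fence between -0.14 and -0.045 m and (y of case_plain in the frame of fence above 0.112 m or y of case_plain in the frame of fence below -0.112 m)); the robot touches nothing.
It fails at once if a case is lifted off the bench (its back edge rises more than 25 mm) (height (world z) of any of case_branded_back, case_plain_back above 0.025 m).
It fails at once if a case is tipped over (past 74 degrees) (angle between any of case_branded, case_plain's own z axis and vertical above 1.3 rad).
It fails at once if a case is dropped (turns faster than 4 rad/s) (angular speed of any of case_branded, case_plain above 4 rad/s).
It fails at once if a bystander is moved by more than 20 mm (distance of any of small_pot1, small_pot2, brass_ingot, plaster_lump, ring_clamp, tweezers, flux_cup from where it was at the start of the episode above 0.02 m).
It also fails if it takes over 72 s, if anything falls off the work surface, if the arm or the gripper's body presses on something with over 40 N, if the wrist force passes 120 N, or if a joint passes its speed limit or range.

ROBOT

A 6-joint arm with a two-finger parallel gripper is mounted at the origin on a cart in front of the work surface, level with it; the furniture and walls round the work are solid. World frame = base frame: x ahead of the robot, y to its left, z up, the work surface at z = 0. Lengths are in mm, angles in degrees, forces in N, time in s.
With the tool pointing down it reaches from about 325 to 850 mm from the base axis. Payload 15.5 kg.
Tool frame: the origin (TCP) lies at the centre of the arm's flange, where the gripper is bolted on; the fingertips stand 191 mm ahead of it and the grasp point (between the pads) lies 172 mm ahead of it; z points along the fingers, y is the line along which they close (so a half turn about z gives the same grasp; the last joint's range is limited). The gripper opens to 91 mm and grips with 3 to 60 N. Pads are 32 mm wide; open, the fingers measure 118 mm over their backs; the gripper's body (76 mm by 178 mm) begins 60 mm behind the grasp point.
Start: joints at [-82.133, 28.281, 77.091, -0, 74.628, -5.472], TCP at [144.191, -608.142, 404.715] pointing down, gripper open.
Joint ranges: [-166.48, 166.48], [-47.26, 123.95], [12.59, 153.08], [-70.14, 250.14], [6.76, 159.57], [-176.63, 176.63]. Speed limits (degrees/s): [108.29, 108.29, 147.25, 172.46, 172.46, 172.46].

INTERFACE

Orientations are given as [roll, pitch, yaw] about the fixed x, y, z axes, in that order (R = Rz(yaw) Ry(pitch) Rx(roll)).
In Python, from bench import state, camera, job_done gives the robot as it stands.
- The arm moves only by the tool apply_moves, never from a script. Its argument "targets" is a list of rows, each a list of 6 numbers: the shift along the tool's x, y, z in units of 200 mm (1.0 is 200 mm), then the turn, a rotation vector about the tool's x, y, z in units of pi/2 rad (1.0 is pi/2 rad). A call has 1 to 8 rows; each row shifts and turns the commanded pose from where the row before left it, along the tool's axes as they then stand; what a row does not reach is not made up. A row lasts 1/10 s, in which the tool goes at most 50 mm and 8.59 degrees, less where a joint would pass 70% of its speed; a pose out of reach is approached as far as the arm can. A call with a number of a shift or a turn outside -1 to 1 is refused whole. A call with a gripper value outside its range is refused whole. "grip" is the gripper command: -1 is shut, 1 is fully open, values between are in proportion, set as the call begins (left out, the last holds). The fingers move at their own pace and stop on an object; "grip_force" is the grip in N (left out, the last holds). Time passes only in rows, so rows that do not move let the fingers close. It gives the time, the measured TCP pose, the force, the opening and the grip force at its end, in the units of the state.
- state(): the state, without advancing time (a new reading comes with each control period).
- camera(name): name is "scene" or "top" or "wrist"; returns a dict with "image" (384x512x3 uint8, red, green, blue), "fx", "fy", "cx", "cy" (pixels), "D" ([k1, k2, p1, p2, k3] as OpenCV has them; the pictures are not rectified), "xyz" and "rotation" of the camera in the world; the wrist camera has in their place "tool_from_camera" (4x4, takes a point from camera to tool coordinates, whose origin is the TCP and whose axes are the flange's). Camera axes: x right, y up, looking along -z (the intrinsics and any distortion apply to the point x, -y, -z); pixel columns grow to the right and rows downward; lengths in mm; the calibration is good to about 2 mm. A picture is of the moment at which its call begins: read the wrist's pose just before it. There is no depth.
- job_done(): hands the job in; it is judged then, once.
The state is a dict: "t": time; "q": joint angles; "qd": joint speeds; "effort": joint torques, N m; "position": TCP position; "tcp_rot": TCP orientation; "ft_force": force on the tool from outside, world axes, zero at the start; "torque": the same for the moment, N m; "finger_gap": opening from 0.0 (shut) to 1.0 (fully open); "grasp_force": force on a finger pad.
Only numpy, scipy, OpenCV 4.12 (cv2) and the standard library are available. Lean on these libraries where they do the work, as an engineer would, in place of code of your own. Each camera call takes 0.05 s, during which the arm holds its last target. There are 200 camera calls.

## Working session

There is one attempt and no reset: what is moved stays moved. The work goes in short steps, Python scripts to look and compute and a tool call to move; the robot and the scene stay as the last step left them, time stands still between calls to the robot, and variables do not carry over. Pictures are saved under pics/ and viewed, at most 10 in all, crops included, and the job is handed in when it is done.

Besides the shell and the picture viewer there is one more tool, called by a JSON object that holds its "op" and its "data", one argument or row to a line. apply_moves: Moves the arm, as the interface text tells. Shifts and turns lie within -1 to 1; 1 stands for 200 mm of shift or pi/2 rad of turn. Its arguments: {"type":"object","properties":{"targets":{"type":"array"},"grip":{"type":"number"},"grip_force":{"type":"number"}},"required":["targets"]}

```bash
mkdir -p pics; ls
cat > h.py <<'E'
import numpy as np, cv2
from bench import state, camera, job_done
from scipy.spatial.transform import Rotation as R
def ray(c,px,T=None):
    K=np.array([[c['fx'],0,c['cx']],[0,c['fy'],c['cy']],[0,0,1.]])
    u=cv2.undistortPoints(np.array(px,float).reshape(-1,1,2),K,np.array(c['D'],float))[:,0]
    d=np.c_[u[:,0],-u[:,1],-np.ones(len(u))]
    return d@np.array(c['rotation']).T if T is None else d@T[:3,:3].T
def onplane(c,px,z=0):
    d=ray(c,px);o=np.array(c['xyz'],float)
    return o+d*((z-o[2])/d[:,2])[:,None]
E
python3 - <<'E'
from h import *
s=state();print(s['t'],s['position'],s['tcp_rot'],s['ft_force'])
for n in('top','scene'):
    c=camera(n);cv2.imwrite(f'pics/{n}0.png',c['image'][:,:,::-1]);print(n,c['xyz'],np.round(c['rotation'],3).tolist(),c['fx'],c['D'])
E
```

```text
pics
0.0 [ 144.158463   -608.00110717  404.13370616] [-1.79931445e+02 -6.24009954e-03  1.33369809e+01] [-0.2897999   0.37909785 -1.5574187 ]
top [ 389.35623021   49.00876759 1485.09116424] [7.44, 0.876, -89.418] 448.37946770451913 [-0.1817953  0.         0.         0.         0.       ]
scene [ 39.93020088 734.03344713 438.03141899] [64.912, -1.19, -141.921] 363.28099450551895 [-0.0552351  0.         0.         0.         0.       ]
```

View pics/top0.png

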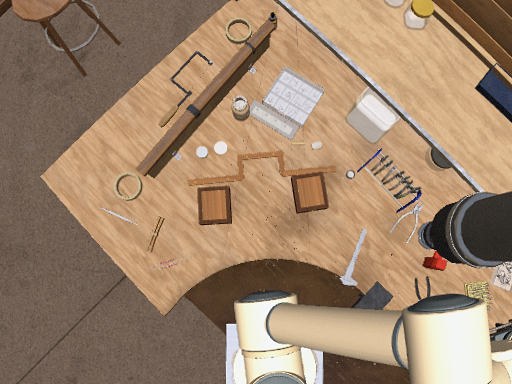

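View pics/scene0.png

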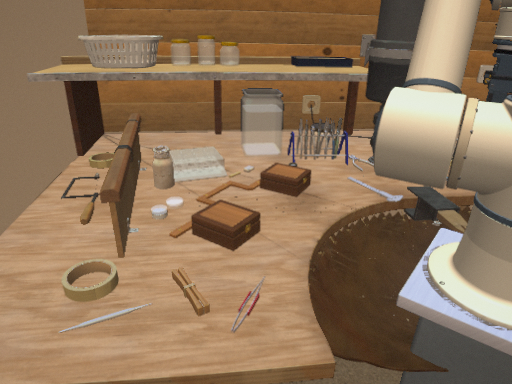

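The top view shows the left case at about (215,205), the right case at (310,193), and the fence running from (188,183) to (337,170) with the bay at about (262,155). The scene view looks in from the left. I'll enlarge the top view to pick out corners.

```bash
sed -i "s/np.array(c\['rotation'\]).T/R.from_euler('xyz',c['rotation'],degrees=True).as_matrix().T/" h.py
python3 - <<'E'
from h import *
im=cv2.imread('pics/top0.png')[135:285,145:365]
cv2.imwrite('pics/crop0.png',cv2.resize(im,None,fx=3.6,fy=3.6,interpolation=cv2.INTER_CUBIC))
E
```

```text
(no output)
```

View pics/crop0.png

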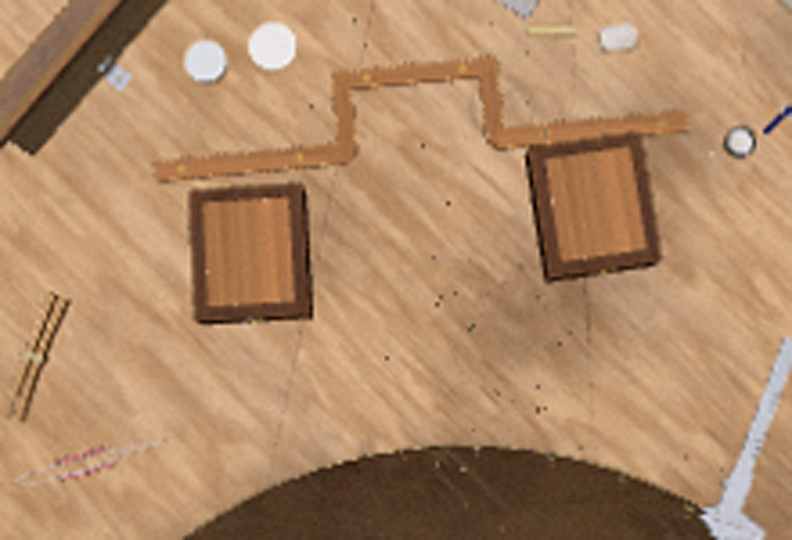

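Run:
```python
from h import *
c=camera('top')
f=lambda p:np.array(p)/3.6+[145,135]-.5*(1-1/3.6)
fe=onplane(c,f([(157,182),(345,163),(500,149),(687,130),(355,88),(483,74)]),8)
print(np.round(fe))
a=fe[3]-fe[0];a/=np.linalg.norm(a);print('len',np.linalg.norm(fe[3]-fe[0]),'yaw',np.degrees(np.arctan2(a[0],-a[1])), 'mid',(fe[0]+fe[3])/2,(fe[4]+fe[5])/2)
for n,p in(('L',[(190,192),(303,184),(312,318),(197,323)]),('R',[(528,150),(640,137),(660,263),(548,280)])):
    P=onplane(c,f(p),50);print(n,np.round(P),'ctr',P.mean(0),[np.round(np.linalg.norm(P[i]-P[(i+1)%4])) for i in range(4)])
    d=P[0]+P[1]-P[2]-P[3];print('yaw',np.degrees(np.arctan2(d[1],d[0])), 'yaw2',np.degrees(np.arctan2((P[1]-P[0]+P[2]-P[3])[0],-(P[1]-P[0]+P[2]-P[3])[1])))
print(np.round(onplane(c,f([(205,62),(272,47),(550,30),(618,37),(740,142),(90,460),(38,355)]),10)))
# colour mask of the cases
g=cv2.cvtColor(c['image'],cv2.COLOR_RGB2HSV)
m=((g[...,2]<115)).astype(np.uint8);m[:, :150]=0
m[:170]=0;m[245:]=0;m[:,340:]=0
n,l,st,_=cv2.connectedComponentsWithStats(m)
for i in range(1,n):
    if st[i,4]>150:
        cn=cv2.findContours((l==i).astype(np.uint8),0,1)[0][0]
        r=cv2.minAreaRect(cn);print(st[i],r);P=onplane(c,[r[0]],50);print(P)
```

```text
[[ 606.  293.    8.]
 [ 625.  118.    8.]
 [ 639.  -26.    8.]
 [ 659. -201.    8.]
 [ 696.  109.    8.]
 [ 710.  -10.    8.]]
len 496.17450339874983 yaw 6.128345555760603 mid [632.07575457  45.91962688   8.        ] [702.77273629  49.57830703   8.        ]
L [[591. 255.  50.]
 [599. 153.  50.]
 [478. 143.  50.]
 [472. 246.  50.]] ctr [534.90625282 199.43909188  50.        ] [np.float64(102.0), np.float64(121.0), np.float64(103.0), np.float64(118.0)]
yaw 4.628824551858389 yaw2 3.819463814827619
R [[ 631.  -49.   50.]
 [ 644. -151.   50.]
 [ 530. -168.   50.]
 [ 514.  -67.   50.]] ctr [ 579.69464477 -108.57673688   50.        ] [np.float64(102.0), np.float64(116.0), np.float64(102.0), np.float64(119.0)]
yaw 8.511897266421487 yaw2 8.107529391164656
[[ 719.  250.   10.]
 [ 734.  188.   10.]
 [ 752.  -73.   10.]
 [ 746. -137.   10.]
 [ 647. -250.   10.]
 [ 348.  348.   10.]
 [ 443.  399.   10.]]
[291 172  38  42 509] ((309.052001953125, 191.838134765625), (38.47046661376953, 33.148468017578125), 81.25383758544922)
[[ 580.8087232  -106.54484648   50.        ]]
[198 186  34  39 490] ((214.34922790527344, 205.28616333007812), (37.33132553100586, 32.616371154785156), 86.8201675415039)
[[534.56418868 198.86002712  50.        ]]
```

{"op": "apply_moves", "data": {
  "targets": [
    [0,-0.2,0,0,0,0.08],
    [0.1,-0.22,0,0,0,0],
    [0.1,-0.22,0,0,0,0],
    [0.15,-0.2,0,0,0,0],
    [0.18,-0.17,0,0,0,0],
    [0.18,-0.17,0,0,0,0],
    [0.18,-0.17,0,0,0,0],
    [0.18,-0.17,0,0,0,0]
  ],
  "grip": -0.12
}}

```text
t: 0.95
position: [320.3, -282.1, 404.8]
tcp_rot: [180.0, -0.0, 6.1]
ft_force: [1.2, -0.4, 0.2]
finger_gap: 0.441
grasp_force: 0.0
```

```bash
cat >> h.py <<'E'
YAW=6.1;O=np.array([632,46.]);M=R.from_euler('z',YAW,degrees=True).as_matrix()[:2,:2]
def F():  # finger front corner in the fence frame (x,y,z), force there, state
    s=state();p=M.T@(np.array(s['position'][:2])-O);f=np.array(s['ft_force'],float)
    print('t %.2f TCPf'%s['t'],np.round([p[0],p[1],s['position'][2]],1),'tip',np.round([p[0]+16,s['position'][2]-191],1),'rot',np.round(s['tcp_rot'],2),'F',np.round([*(M.T@f[:2]),f[2]],1),'gap',round(float(s['finger_gap']),2));return s
E
python3 -c "
from h import *
F()"
```

```text
t 0.95 TCPf [-344.8 -293.2  404.8] tip [-328.8  213.8] rot [ 1.7999e+02 -1.0000e-02  6.1100e+00] F [ 1.2 -0.5  0.2] gap 0.44
```

{"op": "apply_moves", "data": {
  "targets": [
    [0.15,-0.18,0,0,0,0],
    [0.15,-0.18,0,0,0,0],
    [0.15,-0.18,0,0,0,0],
    [0.15,-0.18,0,0,0,0],
    [0.1,-0.2,0,0,0,0],
    [0,-0.24,0,0,0,0],
    [0,-0.24,0,0,0,0],
    [0,-0.24,0,0,0,0]
  ]
}}

```text
t: 1.75
position: [423.1, 59.0, 404.7]
tcp_rot: [-180.0, -0.0, 6.1]
ft_force: [1.3, 0.3, -0.2]
finger_gap: 0.442
grasp_force: 0.0
```

{"op": "apply_moves", "data": {
  "targets": [
    [0,-0.24,0.05,0,0,0],
    [0,-0.24,0.05,0,0,0],
    [0,-0.14,0.2,0,0,0],
    [0,0,0.2,0,0,0],
    [0,0,0.2,0,0,0],
    [0,0,0.15,0,0,0],
    [0,0,0,0,0,0]
  ]
}}

```text
t: 2.45
position: [409.4, 180.3, 232.0]
tcp_rot: [179.9, 0.3, 6.1]
ft_force: [1.0, -0.3, 0.5]
finger_gap: 0.442
grasp_force: 0.0
```

```bash
python3 -c "
from h import *
F()
c=camera('wrist');cv2.imwrite('pics/w1.png',c['image'][:,:,::-1])
c=camera('scene');cv2.imwrite('pics/s1.png',c['image'][:,:,::-1])"
```

```text
t 2.45 TCPf [-207.1  157.2  232. ] tip [-191.1   41. ] rot [179.94   0.33   6.15] F [ 1.  -0.5  0.5] gap 0.44
```

View pics/s1.png

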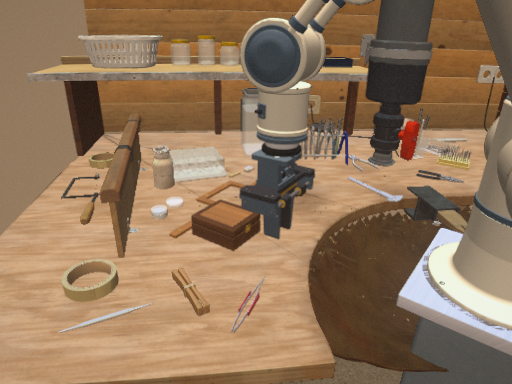

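The fingers stand open in front of the left case, at about (265,220).

{"op": "apply_moves", "data": {
  "targets": [
    [0.05,-0.02,0.055,0,0,0],
    [0.05,0,0,0,0,0],
    [0.05,0,0,0,0,0],
    [0.05,0,0,0,0,0],
    [0.025,0,0,0,0,0],
    [0.015,0,0,0,0,0],
    [0.015,0,0,0,0,0],
    [0.015,0,0,0,0,0]
  ]
}}

```text
t: 3.35
position: [463.1, 190.1, 223.6]
tcp_rot: [180.0, 0.1, 6.1]
ft_force: [-4.5, -1.4, 2.7]
finger_gap: 0.441
grasp_force: 2.1
```

{"op": "apply_moves", "data": {
  "targets": [
    [0.015,0,0,0,0,0],
    [0.015,0,0,0,0,0],
    [0.015,0,0,0,0,0],
    [0.0,0,0,0,0,0]
  ]
}}

```text
t: 3.75
position: [473.2, 191.4, 223.7]
tcp_rot: [-180.0, -0.1, 6.1]
ft_force: [0.5, -0.1, -1.0]
finger_gap: 0.438
grasp_force: 0.0
```

```bash
python3 -c "
from h import *
F()"
```

```text
t 3.75 TCPf [-142.5  161.4  223.7] tip [-126.5   32.7] rot [-1.7999e+02 -6.0000e-02  6.1400e+00] F [ 0.4 -0.1 -1. ] gap 0.44
```

{"op": "apply_moves", "data": {
  "targets": [
    [0.01,0,0.01,0,0,0],
    [0.01,0,0,0,0,0],
    [0.005,0,0,0,0,0],
    [0,0,0,0,0,0]
  ]
}}

```text
t: 4.15
position: [477.7, 191.8, 221.6]
tcp_rot: [-180.0, -0.0, 6.1]
ft_force: [-2.0, -0.6, -1.1]
finger_gap: 0.442
grasp_force: 0.6
```

{"op": "apply_moves", "data": {
  "targets": [
    [0.005,0,0,0,0,0],
    [0.005,0,0,0,0,0],
    [0,0,0,0,0,0]
  ]
}}

```text
t: 4.45
position: [478.4, 191.9, 221.6]
tcp_rot: [180.0, 0.2, 6.1]
ft_force: [-10.4, 0.8, 7.9]
finger_gap: 0.439
grasp_force: 5.2
```

```bash
cat >> h.py <<'E'
def arc(ths,h=30,d=1.7):
    t=np.radians(ths);P=np.c_[-8*np.tan(t)-120*np.cos(t)+h*np.sin(t)+d*np.cos(t),120*np.sin(t)+h*np.cos(t)-d*np.sin(t)]
    r=np.diff(P,axis=0)/200
    for a,b,q in zip(ths[1:],r,P[1:]):print(a,np.round(b*[1,-1],4),np.round(q,1))
E
python3 -c "
from h import *
F();arc(list(np.arange(0,53,2.)))"
```

```text
t 4.45 TCPf [-137.2  161.4  221.6] tip [-121.2   30.6] rot [1.7999e+02 1.7000e-01 6.1400e+00] F [-10.3   1.9   7.9] gap 0.44
2.0 [ 0.0042 -0.0206] [-117.5   34.1]
4.0 [ 0.0049 -0.0203] [-116.5   38.2]
6.0 [ 0.0056 -0.0201] [-115.4   42.2]
8.0 [ 0.0063 -0.0199] [-114.1   46.2]
10.0 [ 0.007  -0.0196] [-112.7   50.1]
12.0 [ 0.0076 -0.0193] [-111.2   53.9]
14.0 [ 0.0083 -0.0189] [-109.5   57.7]
16.0 [ 0.0089 -0.0186] [-107.7   61.4]
18.0 [ 0.0095 -0.0182] [-105.8   65.1]
20.0 [ 0.0101 -0.0178] [-103.8   68.7]
22.0 [ 0.0107 -0.0174] [-101.7   72.1]
24.0 [ 0.0112 -0.017 ] [-99.4  75.5]
26.0 [ 0.0118 -0.0165] [-97.1  78.8]
28.0 [ 0.0123 -0.016 ] [-94.6  82. ]
30.0 [ 0.0128 -0.0155] [-92.1  85.1]
32.0 [ 0.0132 -0.015 ] [-89.4  88.1]
34.0 [ 0.0137 -0.0145] [-86.7  91. ]
36.0 [ 0.014  -0.0139] [-83.9  93.8]
38.0 [ 0.0144 -0.0133] [-81.   96.5]
40.0 [ 0.0147 -0.0128] [-78.1  99. ]
42.0 [ 0.015  -0.0121] [-75.  101.5]
44.0 [ 0.0153 -0.0115] [-72.  103.8]
46.0 [ 0.0155 -0.0109] [-68.9 105.9]
48.0 [ 0.0157 -0.0103] [-65.7 108. ]
50.0 [ 0.0158 -0.0096] [-62.6 109.9]
52.0 [ 0.0158 -0.0089] [-59.4 111.7]
```

Start gently: four rows, then check the force.

{"op": "apply_moves", "data": {
  "targets": [
    [0.006,0,-0.018,0,0,0],
    [0.005,0,-0.02,0,0,0],
    [0.006,0,-0.02,0,0,0],
    [0.006,0,-0.02,0,0,0]
  ]
}}

```text
t: 4.85
position: [483.0, 192.4, 237.1]
tcp_rot: [180.0, 0.2, 6.1]
ft_force: [-8.6, 0.8, 1.3]
finger_gap: 0.438
grasp_force: 3.9
```

```bash
python3 -c "
from h import *
F()"
```

```text
t 4.85 TCPf [-132.6  161.4  237.1] tip [-116.6   46.1] rot [179.99   0.18   6.15] F [-8.5  1.7  1.3] gap 0.44
```

{"op": "apply_moves", "data": {
  "targets": [
    [0.009,0,-0.019,0,0,0],
    [0.009,0,-0.019,0,0,0],
    [0.009,0,-0.019,0,0,0],
    [0.0095,0,-0.018,0,0,0],
    [0.01,0,-0.018,0,0,0],
    [0.0105,0,-0.0175,0,0,0]
  ]
}}

```text
t: 5.45
position: [493.8, 193.5, 259.1]
tcp_rot: [180.0, 0.3, 6.1]
ft_force: [-13.8, -0.6, 6.2]
finger_gap: 0.437
grasp_force: 7.1
```

```bash
python3 -c "
from h import *
F()
c=camera('scene');cv2.imwrite('pics/s2.png',cv2.resize(c['image'][130:300,120:380,::-1],None,fx=2,fy=2))"
```

```text
t 5.45 TCPf [-121.7  161.4  259.1] tip [-105.7   68.1] rot [179.98   0.27   6.14] F [-13.8   0.8   6.2] gap 0.44
```

View pics/s2.png

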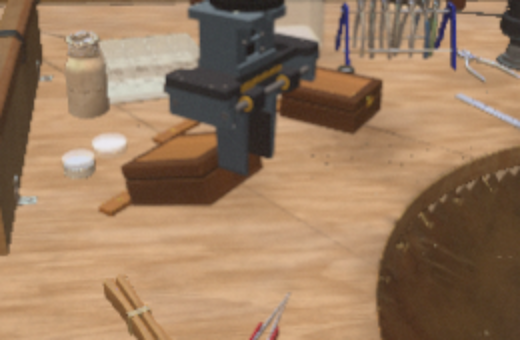

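The case is tipping, about 20° up, with the fingers steady on its front face; the force is about 15 N and normal to the face.

{"op": "apply_moves", "data": {
  "targets": [
    [0.0105,0,-0.0175,0,0,0],
    [0.011,0,-0.017,0,0,0],
    [0.0115,0,-0.0165,0,0,0],
    [0.0122,0,-0.016,0,0,0],
    [0.0128,0,-0.0155,0,0,0],
    [0.0132,0,-0.015,0,0,0],
    [0.0137,0,-0.0145,0,0,0]
  ]
}}

```text
t: 6.2
position: [511.0, 195.4, 281.8]
tcp_rot: [180.0, 0.2, 6.1]
ft_force: [-13.7, -1.0, 11.7]
finger_gap: 0.436
grasp_force: 8.7
```

```bash
python3 -c "
from h import *
F()"
```

```text
t 6.20 TCPf [-104.5  161.4  281.8] tip [-88.5  90.8] rot [179.99   0.22   6.15] F [-13.7   0.5  11.7] gap 0.44
```

{"op": "apply_moves", "data": {
  "targets": [
    [0.0135,0,-0.0145,0,0,0],
    [0.014,0,-0.0138,0,0,0],
    [0.0145,0,-0.0132,0,0,0],
    [0.0148,0,-0.0125,0,0,0],
    [0.015,0,-0.012,0,0,0],
    [0.0152,0,-0.0115,0,0,0]
  ]
}}

```text
t: 6.8
position: [528.9, 197.3, 297.7]
tcp_rot: [180.0, 0.1, 6.1]
ft_force: [-9.8, -2.5, 13.4]
finger_gap: 0.44
grasp_force: 8.2
```

```bash
python3 -c "
from h import *
F()"
```

```text
t 6.80 TCPf [-86.4 161.4 297.7] tip [-70.4 106.7] rot [1.7999e+02 1.0000e-01 6.1500e+00] F [-10.   -1.4  13.4] gap 0.44
```

{"op": "apply_moves", "data": {
  "targets": [
    [0.0155,0,-0.0108,0,0,0],
    [0.0155,0,-0.0103,0,0,0],
    [0.0155,0,-0.0096,0,0,0],
    [0,0,0,0,0,0],
    [0,0,0,0,0,0],
    [0,0,0,0,0,0],
    [0,0,0,0,0,0]
  ]
}}

```text
t: 7.5
position: [538.5, 198.4, 304.1]
tcp_rot: [-180.0, 0.0, 6.1]
ft_force: [-8.8, -0.5, 13.1]
finger_gap: 0.438
grasp_force: 7.8
```

```bash
python3 -c "
from h import *
F()
c=camera('scene');a=cv2.resize(c['image'][130:270,140:330,::-1],None,fx=3,fy=3)
c=camera('wrist');cv2.imwrite('pics/s3.png',a);cv2.imwrite('pics/w3.png',c['image'][:,:,::-1])"
```

```text
t 7.50 TCPf [-76.8 161.4 304.1] tip [-60.8 113.1] rot [-1.80e+02  2.00e-02  6.14e+00] F [-8.8  0.4 13.1] gap 0.44
```

View pics/s3.png

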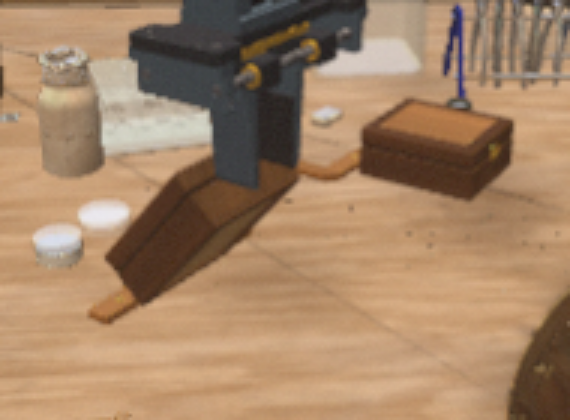

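The left case is tipped about 52°, with its pale underside seen at a grazing angle around crop (195,265). I'll save raw frames for comparison and let it down by the reverse arc.

```bash
python3 -c "
from h import *
c=camera('scene');cv2.imwrite('pics/Lraw.png',c['image'][:,:,::-1])
c=camera('top');cv2.imwrite('pics/Ltop.png',c['image'][:,:,::-1])
F()"
```

```text
t 7.70 TCPf [-76.8 161.4 304.1] tip [-60.8 113.1] rot [-1.80e+02  3.00e-02  6.14e+00] F [-8.   1.  13.9] gap 0.44
```

{"op": "apply_moves", "data": {
  "targets": [
    [-0.0157,0,0.0095,0,0,0],
    [-0.0157,0,0.0103,0,0,0],
    [-0.0156,0,0.0109,0,0,0],
    [-0.0154,0,0.0115,0,0,0],
    [-0.0151,0,0.012,0,0,0],
    [-0.0148,0,0.0127,0,0,0],
    [-0.0145,0,0.0133,0,0,0],
    [-0.0141,0,0.0139,0,0,0]
  ]
}}

```text
t: 8.5
position: [513.5, 195.6, 284.7]
tcp_rot: [180.0, 0.2, 6.1]
ft_force: [-11.9, -1.0, 10.9]
finger_gap: 0.44
grasp_force: 8.3
```

```bash
python3 -c "
from h import *
F()"
```

```text
t 8.50 TCPf [-101.9  161.4  284.7] tip [-85.9  93.7] rot [1.7999e+02 1.7000e-01 6.1400e+00] F [-12.    0.3  10.9] gap 0.44
```

Lowering tracks well, so I'll continue from about 36° to 18°.

{"op": "apply_moves", "data": {
  "targets": [
    [-0.0137,0,0.0145,0,0,0],
    [-0.0132,0,0.015,0,0,0],
    [-0.0128,0,0.0155,0,0,0],
    [-0.0123,0,0.016,0,0,0],
    [-0.0118,0,0.0165,0,0,0],
    [-0.0112,0,0.017,0,0,0],
    [-0.0107,0,0.0174,0,0,0],
    [-0.01,0,0.0178,0,0,0]
  ]
}}

```text
t: 9.3
position: [493.6, 193.4, 258.1]
tcp_rot: [180.0, 0.3, 6.1]
ft_force: [-15.2, -0.3, 7.0]
finger_gap: 0.437
grasp_force: 8.8
```

{"op": "apply_moves", "data": {
  "targets": [
    [-0.0095,0,0.0182,0,0,0],
    [-0.0089,0,0.0186,0,0,0],
    [-0.0083,0,0.0189,0,0,0],
    [-0.0076,0,0.0193,0,0,0]
  ]
}}

```text
t: 9.7
position: [486.4, 192.7, 242.9]
tcp_rot: [180.0, 0.4, 6.1]
ft_force: [-18.3, 1.2, 5.7]
finger_gap: 0.439
grasp_force: 9.2
```

```bash
python3 -c "
from h import *
F()"
```

```text
t 9.70 TCPf [-129.2  161.3  242.9] tip [-113.2   51.9] rot [179.97   0.4    6.14] F [-18.1   3.1   5.7] gap 0.44
```

{"op": "apply_moves", "data": {
  "targets": [
    [-0.009,0,0.0196,0,0,0],
    [-0.0075,0,0.0199,0,0,0],
    [-0.006,0,0.0201,0,0,0],
    [-0.005,0,0.0203,0,0,0],
    [-0.0042,0,0.0206,0,0,0],
    [-0.003,0,0.015,0,0,0]
  ]
}}

```text
t: 10.3
position: [479.3, 191.9, 219.8]
tcp_rot: [180.0, 0.4, 6.1]
ft_force: [-19.6, -1.3, 16.1]
finger_gap: 0.442
grasp_force: 9.6
```

```bash
python3 -c "
from h import *
F()"
```

```text
t 10.30 TCPf [-136.4  161.3  219.8] tip [-120.4   28.8] rot [179.96   0.44   6.14] F [-19.6   0.8  16.1] gap 0.44
```

{"op": "apply_moves", "data": {
  "targets": [
    [-0.005,0,0.003,0,0,0],
    [-0.005,0,0,0,0,0],
    [-0.01,0,0,0,0,0],
    [-0.03,0,0,0,0,0],
    [-0.1,0,0,0,0,0],
    [-0.15,0,0,0,0,0],
    [0,0,-0.2,0,0,0],
    [0,0,-0.2,0,0,0]
  ]
}}

```text
t: 11.1
position: [421.4, 185.7, 300.5]
tcp_rot: [180.0, 0.1, 6.2]
ft_force: [2.1, 0.8, 0.4]
finger_gap: 0.44
grasp_force: 0.0
```

Run:
```python
from h import *
F()
c=camera('top');g=cv2.cvtColor(c['image'],cv2.COLOR_RGB2HSV)
m=((g[...,2]<115)).astype(np.uint8);m[:, :150]=0
m[:170]=0;m[245:]=0;m[:,340:]=0
n,l,st,_=cv2.connectedComponentsWithStats(m)
for i in range(1,n):
    if st[i,4]>100: print(st[i])
c=camera('scene')
L=cv2.imread('pics/Lraw.png')
cv2.imwrite('pics/v7.png',np.hstack([cv2.resize(L[175:245,170:245],(380,355),interpolation=2),cv2.resize(c['image'][160:260,170:290,::-1],(400,355))]))
```

```text
t 11.10 TCPf [-194.6  161.3  300.5] tip [-178.6  109.5] rot [1.7997e+02 1.3000e-01 6.1500e+00] F [2.2 0.6 0.4] gap 0.44
[291 172  38  42 523]
[196 180  49  65 657]
```

View pics/v7.png

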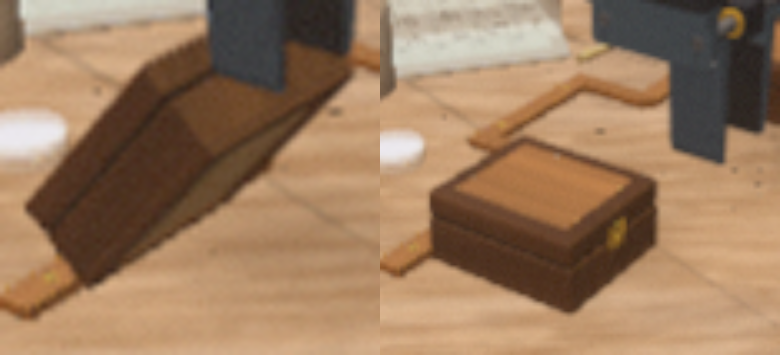

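The left case is flat again at crop (540,230), and its underside (left pane, strip near (185,215)) looks bare. On to the right case.

{"op": "apply_moves", "data": {
  "targets": [
    [0,0.22,0,0,0,0],
    [0,0.22,0,0,0,0],
    [0,0.22,0,0,0,0],
    [0,0.22,0,0,0,0],
    [0,0.22,0,0,0,0],
    [0,0.22,0,0,0,0],
    [0,0.22,0,0,0,0],
    [0,0,0,0,0,0]
  ]
}}

```text
t: 12.0
position: [456.2, -124.9, 300.1]
tcp_rot: [179.9, -0.1, 5.9]
ft_force: [-0.3, -1.0, -0.7]
finger_gap: 0.439
grasp_force: 0.0
```

{"op": "apply_moves", "data": {
  "targets": [
    [0,0,0.15,0,0,0],
    [0,0,0.15,0,0,0],
    [0,0,0.095,0,0,0],
    [0.05,0,0,0,0,0],
    [0.05,0,0,0,0,0],
    [0.04,0,0,0,0,0],
    [0.015,0,0,0,0,0],
    [0.015,0,0,0,0,0]
  ]
}}

```text
t: 12.8
position: [489.7, -116.6, 221.7]
tcp_rot: [180.0, -0.1, 6.2]
ft_force: [0.2, 0.1, 0.4]
finger_gap: 0.44
grasp_force: 0.0
```

```bash
python3 -c "
from h import *
F()"
```

```text
t 12.80 TCPf [-158.7 -146.6  221.7] tip [-142.7   30.7] rot [ 1.7997e+02 -7.0000e-02  6.1600e+00] F [0.2 0.1 0.4] gap 0.44
```

Tip at -142.7; the front face is expected at about -128 and the fence stop at about -121.

{"op": "apply_moves", "data": {
  "targets": [
    [0.015,0.008,0,0,0,0],
    [0.015,0.005,0,0,0,0],
    [0.015,0,0,0,0,0],
    [0.015,0,0,0,0,0],
    [0.01,0,0,0,0,0],
    [0.01,0,0,0,0,0],
    [0.005,0,0,0,0,0]
  ]
}}

```text
t: 13.5
position: [505.7, -117.3, 220.8]
tcp_rot: [-180.0, 0.1, 6.2]
ft_force: [-6.8, -0.0, 4.5]
finger_gap: 0.437
grasp_force: 3.1
```

{"op": "apply_moves", "data": {
  "targets": [
    [0.007,0,0,0,0,0],
    [0.007,0,0,0,0,0],
    [0,0,0,0,0,0]
  ]
}}

```text
t: 13.8
position: [508.6, -116.9, 220.8]
tcp_rot: [-180.0, 0.1, 6.2]
ft_force: [-4.7, 0.8, 2.1]
finger_gap: 0.443
grasp_force: 2.1
```

```bash
python3 -c "
from h import *
F()"
```

```text
t 13.80 TCPf [-140.  -148.9  220.8] tip [-124.    29.8] rot [-1.7995e+02  1.0000e-01  6.1500e+00] F [-4.6  1.3  2.1] gap 0.44
```

{"op": "apply_moves", "data": {
  "targets": [
    [0.007,0,0,0,0,0],
    [0.007,0,0,0,0,0],
    [0,0,0,0,0,0]
  ]
}}

```text
t: 14.1
position: [510.1, -116.4, 220.7]
tcp_rot: [-179.9, 0.3, 6.2]
ft_force: [-15.3, 0.1, 12.1]
finger_gap: 0.437
grasp_force: 7.5
```

{"op": "apply_moves", "data": {
  "targets": [
    [0.005,0,0,0,0,0],
    [0,0,0,0,0,0]
  ]
}}

```text
t: 14.3
position: [510.6, -116.2, 220.7]
tcp_rot: [-179.9, 0.4, 6.2]
ft_force: [-18.6, -0.8, 16.5]
finger_gap: 0.441
grasp_force: 9.5
```

{"op": "apply_moves", "data": {
  "targets": [
    [0.002,0,-0.02,0,0,0],
    [0.004,0,-0.02,0,0,0],
    [0.0055,0,-0.02,0,0,0],
    [0.006,0,-0.02,0,0,0],
    [0.007,0,-0.0195,0,0,0]
  ]
}}

```text
t: 14.8
position: [516.5, -115.7, 240.4]
tcp_rot: [-179.9, 0.2, 6.2]
ft_force: [-8.6, 3.9, 0.6]
finger_gap: 0.439
grasp_force: 3.6
```

```bash
python3 -c "
from h import *
F()"
```

```text
t 14.80 TCPf [-132.1 -148.5  240.4] tip [-116.1   49.4] rot [-179.89    0.23    6.15] F [-8.1  4.8  0.6] gap 0.44
```

{"op": "apply_moves", "data": {
  "targets": [
    [0.01,0,-0.0192,0,0,0],
    [0.01,0,-0.0188,0,0,0],
    [0.01,0,-0.0185,0,0,0],
    [0.0105,0,-0.018,0,0,0],
    [0.0105,0,-0.0178,0,0,0],
    [0.011,0,-0.0174,0,0,0]
  ]
}}

```text
t: 15.4
position: [528.3, -114.2, 262.2]
tcp_rot: [-179.9, 0.3, 6.2]
ft_force: [-12.7, 4.1, 5.7]
finger_gap: 0.44
grasp_force: 6.9
```

```bash
python3 -c "
from h import *
F()"
```

```text
t 15.40 TCPf [-120.2 -148.2  262.2] tip [-104.2   71.2] rot [-179.85    0.32    6.16] F [-12.2   5.4   5.7] gap 0.44
```

{"op": "apply_moves", "data": {
  "targets": [
    [0.011,-0.0015,-0.017,0,0,0],
    [0.012,-0.0015,-0.0165,0,0,0],
    [0.0125,0,-0.016,0,0,0],
    [0.0128,0,-0.0155,0,0,0],
    [0.0132,0,-0.015,0,0,0],
    [0.0137,0,-0.0145,0,0,0],
    [0.014,0,-0.014,0,0,0]
  ]
}}

```text
t: 16.1
position: [546.1, -111.8, 284.2]
tcp_rot: [-179.9, 0.3, 6.1]
ft_force: [-14.3, 4.5, 12.1]
finger_gap: 0.438
grasp_force: 9.2
```

```bash
python3 -c "
from h import *
F()"
```

```text
t 16.10 TCPf [-102.2 -147.8  284.2] tip [-86.2  93.2] rot [-179.87    0.29    6.15] F [-13.8   6.   12.1] gap 0.44
```

{"op": "apply_moves", "data": {
  "targets": [
    [0.014,-0.002,-0.0135,0,0,0],
    [0.0143,-0.002,-0.013,0,0,0],
    [0.0146,-0.002,-0.0125,0,0,0],
    [0.015,0,-0.012,0,0,0],
    [0.0152,0,-0.0115,0,0,0],
    [0.0155,0,-0.0108,0,0,0]
  ]
}}

```text
t: 16.7
position: [564.3, -109.1, 299.5]
tcp_rot: [-179.9, 0.2, 6.1]
ft_force: [-12.1, 2.0, 14.5]
finger_gap: 0.442
grasp_force: 9.2
```

```bash
python3 -c "
from h import *
F()"
```

```text
t 16.70 TCPf [ -83.8 -147.   299.5] tip [-67.8 108.5] rot [-1.7995e+02  1.5000e-01  6.1400e+00] F [-11.9   3.3  14.5] gap 0.44
```

{"op": "apply_moves", "data": {
  "targets": [
    [0.0155,0,-0.0103,0,0,0],
    [0.0157,0,-0.0096,0,0,0],
    [0.0157,0,-0.009,0,0,0],
    [0,0,0,0,0,0],
    [0,0,0,0,0,0],
    [0,0,0,0,0,0],
    [0,0,0,0,0,0]
  ]
}}

```text
t: 17.4
position: [574.0, -108.1, 305.5]
tcp_rot: [-180.0, 0.1, 6.1]
ft_force: [-9.5, 2.6, 15.2]
finger_gap: 0.443
grasp_force: 8.9
```

Run:
```python
from h import *
F()
c=camera('scene');I=c['image'][:,:,::-1];cv2.imwrite('pics/Rraw.png',I)
L=cv2.imread('pics/Lraw.png')
cv2.imwrite('pics/v8.png',np.hstack([cv2.resize(L[175:245,170:250],(400,350),interpolation=2),cv2.resize(I[135:205,245:325],(400,350),interpolation=2)]))
```

```text
t 17.40 TCPf [ -74.1 -147.1  305.5] tip [-58.1 114.5] rot [-1.7996e+02  8.0000e-02  6.1400e+00] F [-9.2  3.6 15.2] gap 0.44
```

View pics/v8.png

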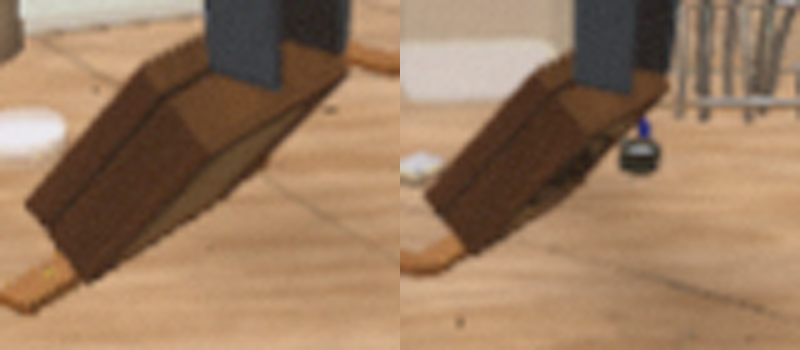

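The right case's underside (right pane, about (575,170)) carries dark markings and the left one's is plain, so the right case is the branded one. Lowering it now.

{"op": "apply_moves", "data": {
  "targets": [
    [-0.0158,0,0.0088,0,0,0],
    [-0.0157,0,0.0095,0,0,0],
    [-0.0157,0,0.0103,0,0,0],
    [-0.0156,0,0.0109,0,0,0],
    [-0.0154,0,0.0115,0,0,0],
    [-0.0151,0,0.012,0,0,0],
    [-0.0148,0,0.0127,0,0,0],
    [-0.0145,0,0.0133,0,0,0]
  ]
}}

```text
t: 18.25
position: [548.8, -110.7, 287.1]
tcp_rot: [-179.9, 0.2, 6.1]
ft_force: [-13.0, 0.3, 12.0]
finger_gap: 0.441
grasp_force: 8.9
```

{"op": "apply_moves", "data": {
  "targets": [
    [-0.0143,0,0.0139,0,0,0],
    [-0.0139,0,0.0145,0,0,0],
    [-0.0134,0,0.015,0,0,0],
    [-0.013,0,0.0155,0,0,0],
    [-0.0125,0,0.016,0,0,0],
    [-0.0118,0,0.0165,0,0,0],
    [-0.0112,0,0.017,0,0,0],
    [-0.0107,0,0.0174,0,0,0]
  ]
}}

```text
t: 19.05
position: [528.1, -112.8, 261.3]
tcp_rot: [-179.9, 0.3, 6.2]
ft_force: [-16.1, -1.3, 7.7]
finger_gap: 0.441
grasp_force: 8.8
```

```bash
python3 -c "
from h import *
F()"
```

```text
t 19.05 TCPf [-120.2 -146.8  261.3] tip [-104.2   70.3] rot [-179.9     0.33    6.15] F [-16.2   0.5   7.7] gap 0.44
```

{"op": "apply_moves", "data": {
  "targets": [
    [-0.0103,0,0.0178,0,0,0],
    [-0.0097,0,0.0182,0,0,0],
    [-0.0092,0,0.0186,0,0,0],
    [-0.0087,0,0.0189,0,0,0],
    [-0.008,0,0.0193,0,0,0],
    [-0.0075,0,0.0196,0,0,0]
  ]
}}

```text
t: 19.65
position: [517.1, -113.9, 238.6]
tcp_rot: [-179.9, 0.4, 6.2]
ft_force: [-17.5, -3.0, 3.9]
finger_gap: 0.442
grasp_force: 8.7
```

{"op": "apply_moves", "data": {
  "targets": [
    [-0.0075,0,0.0199,0,0,0],
    [-0.0065,0,0.0201,0,0,0],
    [-0.0055,0,0.0203,0,0,0],
    [-0.0045,0,0.0206,0,0,0],
    [-0.003,0,0.015,0,0,0]
  ]
}}

```text
t: 20.15
position: [511.5, -114.5, 219.4]
tcp_rot: [-179.9, 0.4, 6.1]
ft_force: [-20.2, -2.2, 16.4]
finger_gap: 0.438
grasp_force: 10.2
```

```bash
python3 -c "
from h import *
F()"
```

```text
t 20.15 TCPf [-136.9 -146.8  219.4] tip [-120.9   28.4] rot [-179.86    0.42    6.14] F [-20.4  -0.1  16.4] gap 0.44
```

{"op": "apply_moves", "data": {
  "targets": [
    [-0.005,0,0.003,0,0,0],
    [-0.005,0,0,0,0,0],
    [-0.01,0,0,0,0,0],
    [-0.03,0,0,0,0,0],
    [-0.1,0,0,0,0,0],
    [-0.15,0,0,0,0,0],
    [0,0,-0.2,0,0,0],
    [0,0,-0.2,0,0,0]
  ]
}}

```text
t: 20.95
position: [453.4, -121.3, 300.2]
tcp_rot: [-179.9, 0.1, 6.1]
ft_force: [0.0, -0.5, -0.0]
finger_gap: 0.443
grasp_force: 0.0
```

Run:
```python
from h import *
s=F();print(np.round(s['q'],1))
c=camera('top');I=c['image'];cv2.imwrite('pics/top9.png',cv2.resize(I[140:270,170:370,::-1],None,fx=4,fy=4,interpolation=2))
```

```text
t 20.95 TCPf [-195.4 -147.4  300.2] tip [-179.4  109.2] rot [-1.7992e+02  1.3000e-01  6.0900e+00] F [-0.  -0.5 -0. ] gap 0.44
[-22.3  24.5 105.5   0.   50.1  61.6]
```

View pics/top9.png

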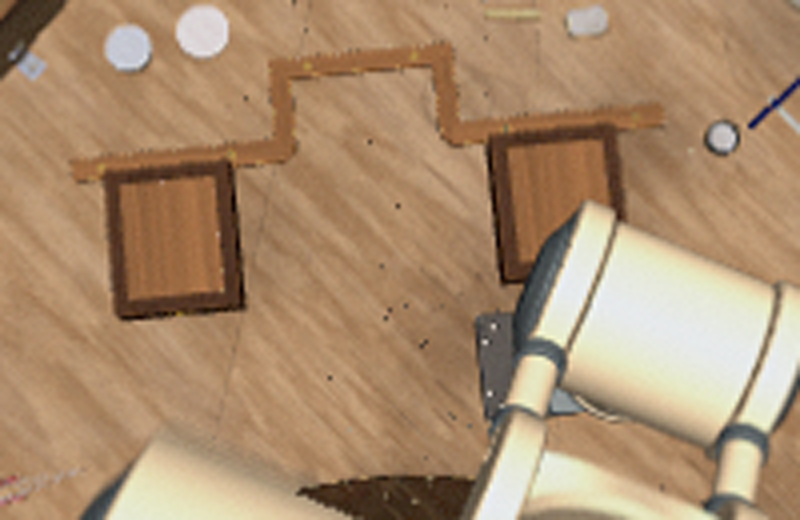

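Both cases lie flat and square against the fence: left at crop (175,240), right at (555,205), with the way into the bay clear. I'll turn the gripper 90° to push the right case along the fence from its outer side.

{"op": "apply_moves", "data": {
  "targets": [
    [0,0,0,0,0,-0.092],
    [0,0,0,0,0,-0.092],
    [0,0,0,0,0,-0.092],
    [0,0,0,0,0,-0.092],
    [0,0,0,0,0,-0.092],
    [0,0,0,0,0,-0.092],
    [0,0,0,0,0,-0.092],
    [0,0,0,0,0,-0.092]
  ]
}}

```text
t: 21.8
position: [454.5, -121.3, 299.8]
tcp_rot: [180.0, 0.0, 72.7]
ft_force: [-0.7, -0.0, 0.1]
finger_gap: 0.437
grasp_force: 0.0
```

{"op": "apply_moves", "data": {
  "targets": [
    [0,0,0,0,0,-0.088],
    [0,0,0,0,0,-0.088],
    [0,0,0,0,0,-0.088],
    [-0.12,0.16,0,0,0,0],
    [-0.12,0.16,0,0,0,0],
    [-0.12,0.16,0,0,0,0],
    [-0.12,0.16,0,0,0,0],
    [0,0,0,0,0,0]
  ]
}}

```text
t: 22.6
position: [595.4, -205.5, 299.8]
tcp_rot: [179.8, 0.1, 96.1]
ft_force: [1.1, 0.0, 0.5]
finger_gap: 0.437
grasp_force: 0.0
```

```bash
python3 -c "
from h import *
s=F();print(s['q'][5])"
```

```text
t 22.60 TCPf [ -63.1 -246.2  299.8] tip [-47.1 108.8] rot [1.7978e+02 1.4000e-01 9.6090e+01] F [ 1.1 -0.1  0.5] gap 0.44
-30.558363845038357
```

{"op": "apply_moves", "data": {
  "targets": [
    [0,0,0.15,0,0,0],
    [0,0,0.15,0,0,0],
    [0,0,0.135,0,0,0],
    [0.05,0.01,0,0,0,0],
    [0.05,0.005,0,0,0,0],
    [0.03,0,0,0,0,0],
    [0.025,0,0,0,0,0],
    [0.025,0,0,0,0,0]
  ]
}}

```text
t: 23.4
position: [591.5, -166.7, 214.0]
tcp_rot: [179.9, 0.1, 96.2]
ft_force: [-1.7, -8.8, 5.5]
finger_gap: 0.441
grasp_force: 4.1
```

{"op": "apply_moves", "data": {
  "targets": [
    [0.025,0,0,0,0,0],
    [0.03,0,0,0,0,0],
    [0.04,0,0,0,0,0],
    [0.04,0,0,0,0,0]
  ]
}}

```text
t: 23.8
position: [588.7, -140.4, 214.0]
tcp_rot: [179.9, 0.1, 96.1]
ft_force: [-1.2, -8.8, 5.8]
finger_gap: 0.441
grasp_force: 4.0
```

```bash
python3 -c "
from h import *
s=F()"
```

```text
t 23.80 TCPf [ -62.8 -180.8  214. ] tip [-46.8  23. ] rot [1.7987e+02 1.1000e-01 9.6130e+01] F [-2.1 -8.6  5.8] gap 0.44
```

{"op": "apply_moves", "data": {
  "targets": [
    [0.05,0,0,0,0,0],
    [0.06,0,0,0,0,0],
    [0.07,0,0,0,0,0],
    [0.07,0,0,0,0,0],
    [0.07,0,0,0,0,0],
    [0.06,0,0,0,0,0],
    [0.05,0,0,0,0,0],
    [0.03,0,0,0,0,0]
  ]
}}

```text
t: 24.6
position: [578.9, -48.1, 213.8]
tcp_rot: [179.9, 0.1, 96.2]
ft_force: [0.5, -6.6, 5.2]
finger_gap: 0.441
grasp_force: 3.3
```

{"op": "apply_moves", "data": {
  "targets": [
    [0.02,0,0,0,0,0],
    [0.01,0,0,0,0,0],
    [0,0,0,0,0,0]
  ]
}}

```text
t: 24.9
position: [578.2, -42.5, 213.7]
tcp_rot: [179.9, 0.0, 96.1]
ft_force: [0.1, -1.7, 1.1]
finger_gap: 0.439
grasp_force: 1.2
```

Run:
```python
from h import *
s=F()
c=camera('top');I=c['image'];cv2.imwrite('pics/top10.png',cv2.resize(I[140:240,180:340,::-1],None,fx=5,fy=5,interpolation=2))
```

```text
t 24.90 TCPf [-62.9 -82.3 213.7] tip [-46.9  22.7] rot [1.7989e+02 4.0000e-02 9.6150e+01] F [-0.1 -1.7  1.1] gap 0.44
```

View pics/top10.png

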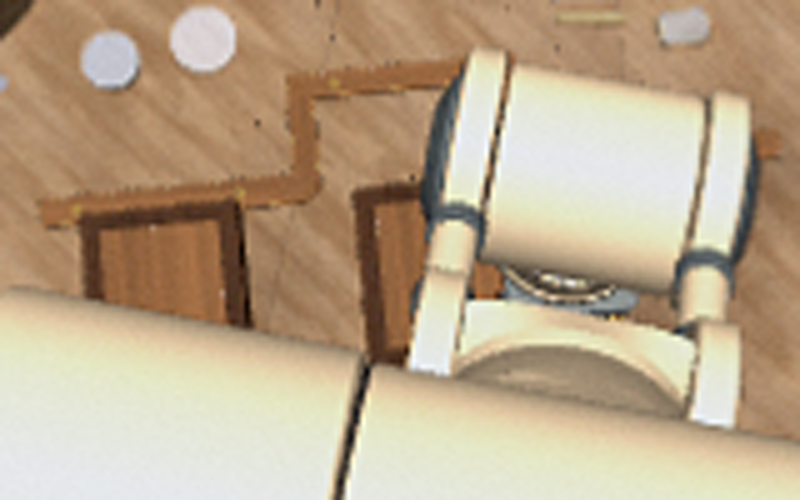

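The branded case is now at the bay's mouth, its top-left edge running from crop (357,192) to (375,360); the bay's left inner corner is at about (313,100). I'll measure the offset.

Run:
```python
from h import *
c=camera('top')
f=lambda p:np.array(p)/5+[180,140]-.4
P=onplane(c,f([(357,192),(375,360),(238,205),(85,215)]),50)[:,:2]; B=onplane(c,f([(314,100),(303,172)]),8)[:,:2]
print('case left edge',(P-O)@M,'bay',(B-O)@M)
```

```text
case left edge [[  -3.63408128   36.1661453 ]
 [-113.55786753   35.08925834]
 [  -4.49170862  113.85405965]
 [  -1.11767913  213.814304  ]] bay [[68.54053144 59.17120905]
 [20.37480455 71.03686011]]
```

{"op": "apply_moves", "data": {
  "targets": [
    [0.02,0,0,0,0,0],
    [0.02,0,0,0,0,0],
    [0.015,0,0,0,0,0],
    [0.008,0,0,0,0,0],
    [0,0,0,0,0,0]
  ]
}}

```text
t: 25.5
position: [576.7, -30.2, 213.2]
tcp_rot: [179.9, 0.0, 96.1]
ft_force: [1.2, -3.3, 3.1]
finger_gap: 0.439
grasp_force: 1.8
```

Run:
```python
from h import *
s=F()
```

```text
t 25.50 TCPf [-63.  -69.9 213.2] tip [-47.   22.2] rot [1.7994e+02 2.0000e-02 9.6140e+01] F [ 0.8 -3.4  3.1] gap 0.44
```

{"op": "apply_moves", "data": {
  "targets": [
    [-0.03,0,0,0,0,0],
    [-0.12,0,0,0,0,0],
    [0,0,-0.2,0,0,0],
    [0,0,-0.22,0,0,0],
    [0.1,-0.2,0,0,0,0],
    [0.15,-0.17,0,0,0,0],
    [0.15,-0.17,0,0,0,0],
    [0.1,-0.16,0,0,0,0]
  ]
}}

```text
t: 26.3
position: [427.7, 25.4, 296.8]
tcp_rot: [-180.0, -0.0, 96.1]
ft_force: [0.6, 0.6, -0.4]
finger_gap: 0.442
grasp_force: 0.0
```

{"op": "apply_moves", "data": {
  "targets": [
    [0,0,0,0,0,0.092],
    [0,0,0,0,0,0.092],
    [0,0,0,0,0,0.092],
    [0,0,0,0,0,0.092],
    [0,0,0,0,0,0.092],
    [0,0,0,0,0,0.092],
    [0,0,0,0,0,0.092],
    [0,0,0,0,0,0.092]
  ]
}}

```text
t: 27.1
position: [429.6, 24.3, 296.7]
tcp_rot: [-180.0, 0.0, 29.5]
ft_force: [1.1, 0.9, 1.0]
finger_gap: 0.439
grasp_force: 0.0
```

{"op": "apply_moves", "data": {
  "targets": [
    [0,0,0,0,0,0.088],
    [0,0,0,0,0,0.088],
    [0,0,0,0,0,0.088],
    [0,0,0,0,0,0]
  ]
}}

```text
t: 27.5
position: [429.7, 24.4, 296.7]
tcp_rot: [-180.0, 0.0, 6.0]
ft_force: [0.3, -0.1, -0.3]
finger_gap: 0.439
grasp_force: 0.0
```

Run:
```python
from h import *
s=F()
c=camera('top');I=c['image'];cv2.imwrite('pics/top11.png',I[:,:,::-1])
g=cv2.cvtColor(I,cv2.COLOR_RGB2HSV)
m=((g[...,2]<115)).astype(np.uint8);m[:, :235]=0;m[:165]=0;m[245:]=0;m[:,300:]=0
n,l,st,ce=cv2.connectedComponentsWithStats(m)
for i in range(1,n):
    if st[i,4]>60: print(st[i],ce[i])
for r in range(180,206,3): 
    k=np.flatnonzero(m[r]);P=(onplane(c,[(k[0]-.5,r),(k[-1]+.5,r)],50)[:,:2]-O)@M if len(k) else 0;print(r,k[[0,-1]] if len(k) else '',np.round(P,1).tolist())
```

```text
t 27.50 TCPf [-203.5   -0.   296.7] tip [-187.5  105.7] rot [-1.7998e+02  2.0000e-02  5.9700e+00] F [ 0.3 -0.1 -0.3] gap 0.44
[247 176  35  40 372] [264.94623656 192.15322581]
[235 213   7  32  96] [237.125   229.46875]
180 [247 278] [[-8.7, 51.3], [-18.9, -51.9]]
183 [248 279] [[-18.8, 49.0], [-29.0, -54.1]]
186 [248 279] [[-28.6, 49.9], [-38.8, -53.1]]
189 [248 279] [[-38.4, 50.9], [-48.5, -52.0]]
192 [248 279] [[-48.1, 51.8], [-58.3, -51.0]]
195 [248 279] [[-57.8, 52.7], [-68.0, -50.0]]
198 [249 280] [[-67.9, 50.4], [-78.0, -52.2]]
201 [249 280] [[-77.5, 51.3], [-87.6, -51.2]]
204 [249 280] [[-87.2, 52.3], [-97.3, -50.2]]
```

{"op": "apply_moves", "data": {
  "targets": [
    [0,0.005,0.15,0,0,0],
    [0,0,0.15,0,0,0],
    [0.05,0,0.11,0,0,0],
    [0.1,0,0,0,0,0],
    [0.1,0,0,0,0,0],
    [0.03,0,0,0,0,0],
    [0.02,0,0,0,0,0],
    [0.025,0,0,0,0,0]
  ]
}}

```text
t: 28.35
position: [493.9, 30.5, 214.8]
tcp_rot: [-180.0, 0.1, 6.2]
ft_force: [0.1, 0.9, 0.3]
finger_gap: 0.436
grasp_force: 0.0
```

{"op": "apply_moves", "data": {
  "targets": [
    [0.025,0,0,0,0,0],
    [0.03,0,0,0,0,0],
    [0.03,0,0,0,0,0],
    [0.03,0,0,0,0,0],
    [0.03,0,0,0,0,0]
  ]
}}

```text
t: 28.85
position: [522.5, 33.6, 214.7]
tcp_rot: [-180.0, 0.1, 6.2]
ft_force: [-6.8, -0.1, 4.9]
finger_gap: 0.436
grasp_force: 3.3
```

```bash
python3 -c "
from h import *
s=F()"
```

```text
t 28.85 TCPf [-110.2   -0.7  214.7] tip [-94.2  23.7] rot [-1.7998e+02  1.4000e-01  6.1700e+00] F [-6.7  0.6  4.9] gap 0.44
```

{"op": "apply_moves", "data": {
  "targets": [
    [0.03,0,0,0,0,0],
    [0.03,0,0,0,0,0],
    [0.03,0,0,0,0,0],
    [0.03,0,0,0,0,0],
    [0.025,0,0,0,0,0]
  ]
}}

```text
t: 29.35
position: [551.5, 36.7, 214.8]
tcp_rot: [-180.0, 0.1, 6.2]
ft_force: [-6.8, -1.0, 4.1]
finger_gap: 0.44
grasp_force: 3.3
```

{"op": "apply_moves", "data": {
  "targets": [
    [0.02,0,0,0,0,0],
    [0.015,0,0,0,0,0],
    [0.01,0,0,0,0,0],
    [0.005,0,0,0,0,0],
    [0,0,0,0,0,0]
  ]
}}

```text
t: 29.85
position: [561.3, 37.7, 214.7]
tcp_rot: [-180.0, 0.1, 6.2]
ft_force: [-5.3, -0.3, 3.6]
finger_gap: 0.436
grasp_force: 2.4
```

```bash
python3 -c "
from h import *
s=F()"
```

```text
t 29.85 TCPf [-71.2  -0.7 214.7] tip [-55.2  23.7] rot [-1.7998e+02  1.2000e-01  6.1700e+00] F [-5.3  0.3  3.6] gap 0.44
```

About 4 mm to go.

{"op": "apply_moves", "data": {
  "targets": [
    [0.01,0,0,0,0,0],
    [0.01,0,0,0,0,0],
    [0.005,0,0,0,0,0],
    [0,0,0,0,0,0]
  ]
}}

```text
t: 30.25
position: [565.3, 38.2, 214.6]
tcp_rot: [-180.0, 0.3, 6.2]
ft_force: [-11.9, -2.6, 9.6]
finger_gap: 0.439
grasp_force: 6.2
```

```bash
python3 -c "
from h import *
s=F()"
```

```text
t 30.25 TCPf [-67.2  -0.7 214.6] tip [-51.2  23.6] rot [-179.97    0.28    6.17] F [-12.1  -1.3   9.6] gap 0.44
```

{"op": "apply_moves", "data": {
  "targets": [
    [-0.008,0,0,0,0,0],
    [-0.01,0,0,0,0,0],
    [-0.1,0,0,0,0,0],
    [-0.22,0,0,0,0,0],
    [-0.2,0,-0.1,0,0,0],
    [-0.2,0,-0.15,0,0,0],
    [0,0.1,-0.2,0,0,0],
    [0,0,0,0,0,0]
  ]
}}

```text
t: 31.05
position: [422.7, 1.4, 308.5]
tcp_rot: [179.9, -0.4, 6.1]
ft_force: [1.4, 0.9, -0.1]
finger_gap: 0.441
grasp_force: 0.0
```

Run:
```python
from h import *
s=F()
c=camera('top');I=c['image']
g=cv2.cvtColor(I,cv2.COLOR_RGB2HSV)
m=((g[...,2]<115)).astype(np.uint8);m[:150]=0;m[225:]=0;m[:,:190]=0;m[:,300:]=0
n,l,st,ce=cv2.connectedComponentsWithStats(m)
for i in range(1,n):
    if st[i,4]>150:
        cn=cv2.findContours((l==i).astype(np.uint8),0,1)[0][0]
        r=cv2.minAreaRect(cn);P=(onplane(c,cv2.boxPoints(r),50)[:,:2]-O)@M;print(st[i],np.round(P).tolist(),'ctr',np.round(P.mean(0),1))
# bystanders: change since the start
d=cv2.absdiff(cv2.cvtColor(cv2.imread('pics/top0.png'),6),cv2.cvtColor(I,7))
for n_,x,y in(('pots',195,140),('ingot/lump',285,138),('cup',340,165),('clamp',145,215),('tw',145,255)):print(n_,d[y:y+18,x:x+32].max())
```

```text
t 31.05 TCPf [-212.8  -22.1  308.5] tip [-196.8  117.5] rot [179.9   -0.35   6.12] F [ 1.4  0.7 -0.1] gap 0.44
[244 154  36  41 491] [[68.0, 53.0], [69.0, -52.0], [-56.0, -52.0], [-57.0, 52.0]] ctr [6. 0.]
[196 180  36  40 509] [[-1.0, 218.0], [-2.0, 112.0], [-124.0, 112.0], [-123.0, 217.0]] ctr [-62.4 164.5]
pots 17
ingot/lump 16
cup 15
clamp 15
tw 15
```

```bash
python3 -c "
from h import *
print(job_done())"
```

```text
the job is handed in; nothing more can be done
None
```

I tipped both cases to about 52°, held them and let them down flat. The brand is under the right-hand case, which is now home in the bay with its back edge about 2 mm from the rail. The plain one lies flat before the left half of the fence, the small things look undisturbed, and I handed the job in at about 31 s without getting a verdict back.

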